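# Mix the prop beads under the LED tube

### The job

Take the stirring stick out of the jar and use it to stir the beads in the blue bowl with at least three full, wide turns (ball end low among the beads, circling about halfway between the middle and the wall), until there are both red and white beads on each side of the line between the bowl's two handles. Then stand the stick back in its jar and let go. Keep all beads in the bowl, do not touch the beads with the fingers, do not bump the lamp, and leave the figurine, tin and tape where they are.

Things in the scene. Friction and masses are not known exactly. Their poses are not given: they have to be found in the camera images.
- lamp: Chequered board, fixed: 340 (x) x 260 (y) x 12 mm. A dark post at x = +145 mm carries a white LED tube (22 mm thick, axis 240 mm above the table) that runs back over the bowl's middle along y = 0 to x = -67 mm. It blocks a hand from above: come in slanted from one side. Origin: centre of the underside, on the table; x points away from the robot (yaw within 15 degrees), z up.
- bowl: Blue bowl fixed on the board: flat floor 5 mm thick, upright walls, outer diameter 150, inner 140, height 45 mm. Two flat lug handles at the rim, at its +x and -x ends; the line between them (its x axis) halves the bowl. At the start the red beads lie on its +y side, the white ones on its -y side. Any yaw. Origin: centre of the underside, 12 mm above the table, z up.
- jar: Green glass jar on a cork pad, fixed: outer diameter 80, inner 70, height 110 mm, floor 5 mm thick. The stirring stick leans in it, its upper end over the jar's -x side, roughly towards world +y. Origin: centre of the underside, on the table; z up.
- stick: Loose stirring stick, 70 g, 216 mm long: black ball of 22 mm at the lower end, wooden rod of 12 mm, round orange handle of 18 mm diameter from 125 to 205 mm from the ball's centre. Origin: centre of the ball; z runs along the stick to the handle. Starts with the ball on the jar's floor, leaning about 28 degrees on the rim, which the rod crosses 110 mm from the ball's centre.
- figurine: White ceramic figurine, loose, 48 mm wide and 90 mm high, standing on a far corner of the board. Leave it alone. Origin: centre of its underside.
- tin: Tin with a yellow label, loose, 60 mm diameter, 80 mm high, beyond the jar. Leave it alone. Origin: centre of its underside.
- tape: Green ring of tape, loose, lying flat, 90 mm outer diameter, 24 mm high, beyond the jar. Leave it alone. Origin: centre of its underside.
- red0_mid (a point): Centre of one of the four red chunky barrel-shaped stone beads in the bowl, loose, 28 mm diameter, 22 mm high, 30 g; smooth, they slide and may tip over when pushed.
- red1_mid (a point): Centre of one of the four red chunky barrel-shaped stone beads in the bowl, loose, 28 mm diameter, 22 mm high, 30 g; smooth, they slide and may tip over when pushed.
- red2_mid (a point): Centre of one of the four red chunky barrel-shaped stone beads in the bowl, loose, 28 mm diameter, 22 mm high, 30 g; smooth, they slide and may tip over when pushed.
- red3_mid (a point): Centre of one of the four red chunky barrel-shaped stone beads in the bowl, loose, 28 mm diameter, 22 mm high, 30 g; smooth, they slide and may tip over when pushed.
- white0_mid (a point): Centre of one of the four white chunky barrel-shaped stone beads in the bowl, loose, 28 mm diameter, 22 mm high, 30 g; smooth, they slide and may tip over when pushed.
- white1_mid (a point): Centre of one of the four white chunky barrel-shaped stone beads in the bowl, loose, 28 mm diameter, 22 mm high, 30 g; smooth, they slide and may tip over when pushed.
- white2_mid (a point): Centre of one of the four white chunky barrel-shaped stone beads in the bowl, loose, 28 mm diameter, 22 mm high, 30 g; smooth, they slide and may tip over when pushed.
- white3_mid (a point): Centre of one of the four white chunky barrel-shaped stone beads in the bowl, loose, 28 mm diameter, 22 mm high, 30 g; smooth, they slide and may tip over when pushed.

How it is judged:
By the outcome, as a careful person would: the job done as asked, in the order asked, and still so for the second after the job is handed in, with the robot touching nothing.
It also fails if it takes over 72 s, if anything falls off the work surface, if the arm or the gripper's body presses on something with over 40 N, if the wrist force passes 120 N, or if a joint passes its speed limit or range.

### The arm

A 6-joint arm with a two-finger parallel gripper is mounted at the origin on the work surface. World frame = base frame: x ahead of the robot, y to its left, z up, the work surface at z = 0. Lengths are in m, angles in rad, forces in N, time in s.
With the tool pointing down it reaches from about 0.4 to 0.825 m from the base axis. Payload 7 kg.
Tool frame: the origin (TCP) lies midway between the tips of the shut fingers; the grasp point (between the pads) lies 19 mm behind it (manip.grasp_offset is the distance from the TCP to the grasp point, in m); z points along the fingers, y is the line along which they close (so a half turn about z gives the same grasp; the last joint's range is limited). The gripper opens to 88 mm and grips with 3 to 60 N. Pads are 19 mm wide; open, the fingers measure 130 mm over their backs; the gripper's body (78 mm by 193 mm) begins 47 mm behind the grasp point.
Start: joints at [1.445, 0.359, 0.012, 0, -1.224, -0.288], TCP at [0.271, 0.618, 0.227] pointing down, gripper open.
Joint ranges: [-3.07, 3.07], [-1.43, 2.12], [-1.02, 1.25], [-3.03, 1.67], [-3.05, -0], [-3.03, 3.03]. Speed limits (rad/s): [2.39, 2.39, 3.01, 3.14, 3.14, 3.14].

### API

Orientations are given as a 3x3 rotation matrix whose columns are the frame's x, y, z axes.
In Python, from cell import manip, optics gives the robot as it stands. The module is installed in compiled form; this text tells all that it offers.
- The arm moves only by the tool arm_command, never from a script. Its argument "moves" is a list of rows, each a list of 3 entries, a list of its own where there are three numbers: the finger opening in mm, from 0 to 87.6, then the shift along the tool's x, y, z scaled (see below), then the turn about the tool's z scaled (see below). In form: [[jaw, [x, y, z], roll], ...]. A call has 1 to 10 rows; each row shifts and turns the commanded pose from where the row before left it, along the tool's axes as they then stand; what a row does not reach is not made up. The controller multiplies each number of a shift by 0.04 m and each number of a turn by 0.08 rad. A row lasts 1/10 s, in which the tool goes at most 50 mm and 8.59 degrees, less where a joint would pass 70% of its speed; a pose out of reach is approached as far as the arm can. A call with a number of a shift or a turn outside -1 to 1 is refused whole. A call with a gripper value outside its range is refused whole. The fingers move at their own pace and stop on an object; "force" is the grip in N (left out, the last holds). Time passes only in rows, so rows that do not move let the fingers close. It gives the time, the measured TCP pose, the force, the opening and the grip force at its end, in the units of the state.
- manip.get_obs(): the state, without advancing time (a new reading comes with each control period).
- optics.snapshot(name): name is "scene" or "top"; returns (picture, depth): 400x640x3 uint8, blue, green, red; 400x640 float32, m along the optical axis (not along the pixel's ray), 0 where there is no reading.
- optics.camera_info(name): a dict with "vfov" (degrees; the focal length in pixels is half the picture's height over the tangent of half this angle, whatever the lens; pixels are square), "cx", "cy" (the principal point, pixels), "position" and "attitude" of the camera in the world. Camera axes: x right, y down, z forward; pixel columns grow to the right and rows downward; lengths in m; the calibration is good to about 2 mm. A picture is of the moment at which its call begins. camera_info takes no time and is no camera call.
- manip.sign_off(): hands the job in; it is judged then, once.
The state is a dict: "time_s": time; "joints": joint angles; "qd": joint speeds; "joint_torque": joint torques, N m; "ee_pos": TCP position; "ee_rot": TCP orientation; "wrist_force": force on the tool from outside, world axes, zero at the start; "moment": the same for the moment, N m; "gripper_width": finger opening in m; "gripper_force": force on a finger pad.
Only numpy, scipy, OpenCV 4.12 (cv2) and the standard library are available. Lean on these libraries where they do the work, as an engineer would, in place of code of your own. Each camera call takes 0.05 s, during which the arm holds its last target. There are 200 camera calls.

## Working session

There is one attempt and no reset: what is moved stays moved. The work goes in short steps, Python scripts to look and compute and a tool call to move; the robot and the scene stay as the last step left them, time stands still between calls to the robot, and variables do not carry over. Pictures are saved under pics/ and viewed, at most 12 in all, crops included, and the job is handed in when it is done.

Besides the shell and the picture viewer there is one more tool, called after "Request:" as name([rows], argument=value, ...), one row to a line, values as JSON. arm_command: Moves the arm, as the interface text tells. Its arguments: {"type":"object","properties":{"moves":{"type":"array"},"force":{"type":"number"}},"required":["moves"]}

```bash
ls; mkdir -p pics; cat > h.py <<'E'
import numpy as np, cv2
from cell import manip, optics
def info(n):
    c=optics.camera_info(n); f=200/np.tan(np.radians(c["vfov"])/2)
    return f,c["cx"],c["cy"],np.array(c["position"]),np.array(c["attitude"])
def ray(n,u,v):
    f,cx,cy,p,R=info(n); return p,R@np.array([(u-cx)/f,(v-cy)/f,1.])
def onz(n,u,v,z):
    p,d=ray(n,u,v); return p+d*(z-p[2])/d[2]
def pt(n,u,v,d):
    p,r=ray(n,u,v); return p+r*d
def proj(n,P):
    f,cx,cy,p,R=info(n); q=R.T@(np.asarray(P)-p); return q[:2]/q[2]*f+[cx,cy]
def cloud(n,dep):
    f,cx,cy,p,R=info(n); v,u=np.mgrid[:400,:640]
    return p+dep[...,None]*(np.stack([(u-cx)/f,(v-cy)/f,np.ones_like(u,float)],-1)@R.T)
E
python3 - <<'E'
from h import *
for n in("scene","top"):
    print(n,optics.camera_info(n)); i,d=optics.snapshot(n); cv2.imwrite(f"pics/{n}0.png",i); np.save(f"{n}0.npy",d)
print(manip.get_obs())
E
```

```text
pics
scene {'vfov': 48.78454480040544, 'cx': 319.36480835628356, 'cy': 198.1670777355406, 'position': array([1.10251633, 0.65022668, 0.58322937]), 'attitude': array([[-0.81459635,  0.30700792, -0.49211679],
       [ 0.57967681,  0.4604345 , -0.67229076],
       [ 0.02018896, -0.83291429, -0.55303363]])}
top {'vfov': 45.77674110408942, 'cx': 313.51622529997684, 'cy': 202.6973740847659, 'position': array([5.62240910e-01, 9.49014015e-04, 1.03863938e+00]), 'attitude': array([[ 0.0146594 , -0.9976173 ,  0.06741534],
       [-0.99977708, -0.01564898, -0.01417424],
       [ 0.01519545, -0.06719252, -0.99762431]])}
{'time_s': 0.1, 'joints': array([ 1.44510159e+00,  3.59326234e-01,  1.11512267e-02, -3.46375489e-04,
       -1.22408222e+00, -2.88088702e-01]), 'qd': array([-0.00017137, -0.00103521,  0.00269267,  0.0005743 , -0.00040221,
       -0.00034379]), 'joint_torque': array([-1.73227516e-03, -5.84163952e+01,  2.93749827e+01,  7.01562077e+00,
        1.01455289e-02, -5.44896693e-05]), 'ee_pos': array([0.27124465, 0.61762465, 0.22570278]), 'ee_rot': array([[ 9.15558747e-01, -4.02183943e-01, -5.06336198e-04],
       [-4.02184248e-01, -9.15557670e-01, -1.40851759e-03],
       [ 1.02903167e-04,  1.49322104e-03, -9.99998880e-01]]), 'wrist_force': array([0.77026214, 0.95635882, 0.6815071 ]), 'moment': array([-0.03917797, -0.00874547, -0.04107269]), 'gripper_force': 0.0, 'gripper_width': 0.08800685401158216}
```

View pics/scene0.png

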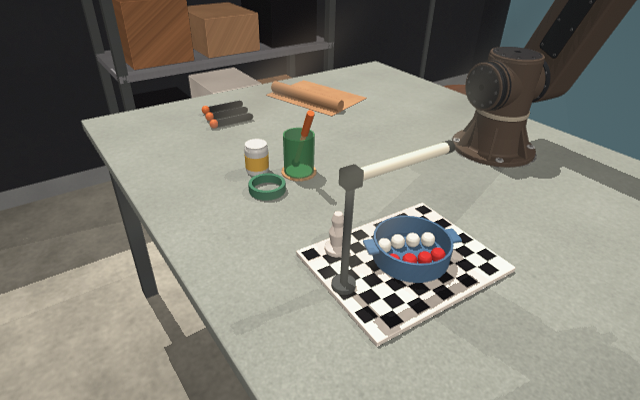

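View pics/top0.png

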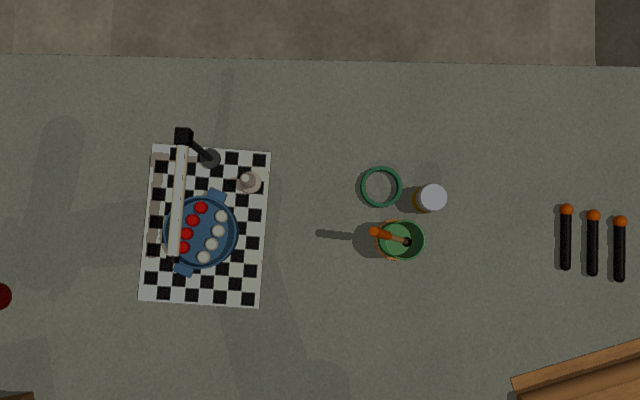

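The scene view shows the jar at (298,153) with the orange handle at (307,122), and the bowl at (412,248) under the tube. The top view shows the handle at about (375..410, 232..241) leaning left (+y), the bowl centre at about (200,232) and the tube along (178,150..255). Next I'll measure.

```bash
cat > m.py <<'E'
from h import *
def lsq(a,b):  # ray midpoint
    (p,d),(q,e)=a,b; s=np.linalg.lstsq(np.stack([d,-e],1),q-p,rcond=None)[0]
    A,B=p+s[0]*d,q+s[1]*e; return (A+B)/2,np.linalg.norm(A-B)
def ends(n,box,lo,hi,img):
    h=cv2.cvtColor(img,cv2.COLOR_BGR2HSV); m=cv2.inRange(h,lo,hi); k=np.zeros_like(m); x0,y0,x1,y1=box; k[y0:y1,x0:x1]=m[y0:y1,x0:x1]; return k
E
python3 - <<'E'
from m import *
np.set_printoptions(precision=4,suppress=True)
I={n:cv2.imread(f"pics/{n}0.png") for n in("scene","top")}; D={n:np.load(f"{n}0.npy") for n in I}
C={n:cloud(n,D[n]) for n in I}
O=ends
st={}
for n,box in(("top",(365,220,420,250)),("scene",(295,105,320,142))):
    k=ends(n,box,(3,170,90),(14,255,255),I[n]); P=C[n][(k>0)&(D[n]>0)]; P=P[P[:,2]>.1]
    c=np.median(P,0); u,s,v=np.linalg.svd(P-P.mean(0)); t=(P-P.mean(0))@v[0]
    yx=np.argwhere(k)[:,::-1].astype(float); m=yx.mean(0); w=np.linalg.svd(yx-m,full_matrices=False)[2][0]; q=(yx-m)@w
    print(n,"N",len(P),"mean",P.mean(0),"axis",v[0],"ends",P.mean(0)+t.min()*v[0],P.mean(0)+t.max()*v[0],"px",m,m+q.min()*w,m+q.max()*w)
# blue bowl
for n in I:
    k=ends(n,(0,100,640,400) if n=="scene" else (120,150,280,300),(100,90,50),(118,255,255),I[n]); P=C[n][(k>0)&(D[n]>0)]; P=P[(P[:,2]>.05)&(P[:,2]<.065)]
    print(n,"bowl rim",len(P),P.mean(0),P.min(0),P.max(0)); np.save(f"rim_{n}.npy",P)
# tube: bright points z .2-.26
for n in I:
    P=C[n][(D[n]>0)]; P=P[(P[:,2]>.23)&(P[:,2]<.26)&(P[:,0]>.3)&(P[:,0]<.9)&(P[:,1]>.1)&(P[:,1]<.45)]
    if len(P):
        print(n,"tube",len(P),P.min(0),P.max(0),P[:,2].mean()); v=cv2.fitLine(P[:,:2].astype(np.float32),cv2.DIST_HUBER,0,.01,.01).ravel(); print(v,np.degrees(np.arctan2(v[1],v[0])))
# jar rim z .1-.115
for n in I:
    P=C[n][D[n]>0]; P=P[(P[:,2]>.1)&(P[:,2]<.116)&(abs(P[:,1]+.2)<.12)&(P[:,0]>.35)&(P[:,0]<.75)]
    print(n,"jarrim",len(P),P.min(0),P.max(0),np.median(P,0))
# beads
for nm,lo,hi in(("red",(0,180,90),(4,255,255)),("white",(0,0,110),(180,70,255))):
    P=C["top"]; k=(cv2.inRange(cv2.cvtColor(I["top"],cv2.COLOR_BGR2HSV),lo,hi)>0)&(P[...,2]>.03)&(P[...,2]<.05)
    nn,l,s,c=cv2.connectedComponentsWithStats(k.astype(np.uint8))
    for i in range(1,nn):
        if s[i,4]>15: print(nm,s[i,4],c[i],P[l==i].mean(0))
E
```

```text
top N 168 mean [ 0.5677 -0.1326  0.1779] axis [-0.1282 -0.5527 -0.8234] ends [ 0.5711 -0.1179  0.1998] [ 0.5593 -0.1689  0.1239] px [379.6842 232.6023] [369.2586 229.2062] [391.5041 236.4526]
scene N 169 mean [ 0.5724 -0.129   0.1645] axis [0.0581 0.4392 0.8965] ends [ 0.5697 -0.1494  0.1229] [ 0.5743 -0.1144  0.1945] px [307.0526 123.1579] [310.7627 110.928 ] [303.1436 136.0436]
scene bowl rim 588 [0.5522 0.2498 0.0537] [0.474  0.1607 0.05  ] [0.6457 0.2979 0.0581]
top bowl rim 763 [0.5637 0.2139 0.056 ] [0.4737 0.1459 0.05  ] [0.6562 0.2966 0.0632]
scene tube 1643 [0.5108 0.1993 0.23  ] [0.741  0.236  0.2553] 0.24417633722951912
[ 0.9988 -0.0497  0.6508  0.2244] -2.8502464
top tube 1795 [0.5137 0.1981 0.2307] [0.7391 0.2323 0.2595] 0.24917569419210972
[ 0.9981 -0.061   0.6315  0.2153] -3.4948664
scene jarrim 223 [ 0.517  -0.2331  0.1   ] [ 0.5968 -0.1503  0.1146] [ 0.565  -0.1762  0.1056]
top jarrim 311 [ 0.5173 -0.2307  0.1   ] [ 0.5939 -0.1525  0.1154] [ 0.554  -0.1987  0.1095]
red 106 [200.8302 207.2736] [0.6164 0.224  0.0387]
red 106 [192.5472 219.8962] [0.5896 0.2405 0.0387]
red 106 [186.3585 233.1321] [0.5616 0.2526 0.0388]
red 83 [183.5422 247.1928] [0.5322 0.2576 0.0385]
white 100 [221.1 216. ] [0.5987 0.1809 0.039 ]
white 101 [218.0198 230.4752] [0.5682 0.1865 0.0387]
white 106 [211.4245 243.934 ] [0.5398 0.1995 0.0386]
white 109 [203.367  256.7982] [0.5127 0.2156 0.0384]
```

```bash
python3 - <<'E'
from m import *
np.set_printoptions(precision=4,suppress=True)
T=[]
for a,b in(((369.3,229.2),(310.8,110.9)),((391.5,236.5),(303.1,136.))):
    P,e=lsq(ray("top",*a),ray("scene",*b)); print("tri",P,"gap",e); T.append(P)
d=T[0]-T[1]; print("lean",np.degrees(np.arccos(d[2]/np.linalg.norm(d))),"az",np.degrees(np.arctan2(d[1],d[0])),np.linalg.norm(d))
# plane intersection of the two viewing planes -> axis line
n1=np.cross(ray("top",369.3,229.2)[1],ray("top",391.5,236.5)[1]); n2=np.cross(ray("scene",310.8,110.9)[1],ray("scene",303.1,136.)[1])
a=np.cross(n1,n2); a/=np.linalg.norm(a); a*=np.sign(a[2])
pa,pb=info("top")[3],info("scene")[3]
Q=np.linalg.lstsq(np.stack([n1/np.linalg.norm(n1),n2/np.linalg.norm(n2),[0,0,1.]]),np.array([n1@pa/np.linalg.norm(n1),n2@pb/np.linalg.norm(n2),.187]),rcond=None)[0]
print("axis",a,"lean",np.degrees(np.arccos(a[2])),"az",np.degrees(np.arctan2(a[1],a[0])),"at z=.187",Q,"at z=.016",Q-a*.171/a[2])
from scipy.optimize import least_squares
for n in("scene","top"):
    P=np.load(f"rim_{n}.npy")[:,:2]; f=least_squares(lambda p:np.hypot(*(P-p[:2]).T)-.0725,[.565,.22],loss="soft_l1",f_scale=.003).x; print("bowl",n,f)
E
```

```text
tri [ 0.574  -0.1108  0.2012] gap 0.0015287751135983347
tri [ 0.5604 -0.1648  0.1147] gap 0.0014497446275165311
lean 32.8053942062107 az 75.86745240042043 0.1028796228402689
axis [0.1027 0.4818 0.8702] lean 29.51584723814279 az 77.96267966780246 at z=.187 [ 0.5706 -0.1218  0.187 ] at z=.016 [ 0.5504 -0.2164  0.016 ]
bowl scene [0.5647 0.2241]
bowl top [0.5648 0.2209]
```

Request:
arm_command([
  [87.6,[0,0,-0.3],1],
  [87.6,[0,0,-0.3],1],
  [87.6,[0,0,-0.3],1],
  [87.6,[0,0,-0.3],1],
  [87.6,[0,0,-0.3],1],
  [87.6,[0,0,-0.3],1],
  [87.6,[0,0,-0.3],1],
  [87.6,[0,0,-0.3],1],
  [87.6,[0,0,-0.3],1],
  [87.6,[0,0,-0.3],1],
], force=50)

```text
time_s: 1.1
ee_pos: [0.2713, 0.6178, 0.3465]
ee_rot: [[0.346, -0.938, -0.0], [-0.938, -0.346, -0.001], [0.001, 0.001, -1.0]]
wrist_force: [0.1, -0.2, -0.7]
gripper_width: 0.0874
gripper_force: 0.0
```

The stick axis leans 29° towards azimuth 78°. Its foot at z=16 mm is 25 mm from the jar centre, which fits. The bowl centre is about (0.565, 0.221).

Request:
arm_command([
  [87.6,[0,0,0],1],
  [87.6,[0,0,0],1],
  [87.6,[0,0,0],1],
  [87.6,[0,0,0],1],
  [87.6,[0,0,0],1],
  [87.6,[0,0,0],1],
  [87.6,[0,0,0],1],
  [87.6,[0.8,-0.55,0],0],
  [87.6,[0.8,-0.55,0],0],
  [87.6,[0.8,-0.55,0],0],
])

```text
time_s: 2.1
ee_pos: [0.3168, 0.5094, 0.3457]
ee_rot: [[-0.201, -0.98, -0.0], [-0.98, 0.201, -0.001], [0.001, 0.0, -1.0]]
wrist_force: [1.0, -0.1, 0.8]
gripper_width: 0.0875
gripper_force: 0.0
```

Request:
arm_command([
  [87.6,[0.8,-0.55,0],0],
  [87.6,[0.8,-0.55,0],0],
  [87.6,[0.8,-0.55,0],0],
  [87.6,[0.8,-0.55,0],0],
  [87.6,[0.8,-0.55,0],0],
  [87.6,[0.8,-0.55,0],0],
  [87.6,[0.8,-0.55,0],0],
  [87.6,[0.8,-0.55,0],0],
  [87.6,[0.8,-0.55,0],0],
  [87.6,[0.8,-0.55,0],0],
])

```text
time_s: 3.1
ee_pos: [0.4678, 0.1513, 0.3465]
ee_rot: [[-0.201, -0.98, -0.0], [-0.98, 0.201, 0.0], [-0.0, 0.0, -1.0]]
wrist_force: [0.6, 0.3, -0.5]
gripper_width: 0.0877
gripper_force: 0.0
```

Request:
arm_command([
  [87.6,[0.8,-0.55,0],0],
  [87.6,[0.8,-0.55,0],0],
  [87.6,[0.8,-0.55,0],0],
  [87.6,[0.8,-0.55,0],0],
  [87.6,[0.8,-0.55,0],0],
  [87.6,[0.8,-0.55,0],0],
  [87.6,[0.8,-0.55,0],0],
  [87.6,[0,0,0],0],
  [87.6,[0,0,0],0],
])

```text
time_s: 4.0
ee_pos: [0.5732, -0.0984, 0.3456]
ee_rot: [[-0.204, -0.979, -0.002], [-0.979, 0.204, 0.0], [0.0, 0.002, -1.0]]
wrist_force: [0.6, -0.4, -1.5]
gripper_width: 0.0874
gripper_force: 0.0
```

Request:
arm_command([
  [87.6,[0.62,-0.05,0],0],
  [87.6,[0,0,0.9],0],
  [87.6,[0,0,0.9],0],
  [87.6,[0,0,0.9],0],
  [87.6,[0,0,0.9],0],
  [87.6,[0,0,0.6],0],
  [87.6,[0,0,0.3],0],
  [87.6,[0,0,0],0],
  [87.6,[0,0,0],0],
])

```text
time_s: 4.9
ee_pos: [0.5711, -0.1218, 0.1678]
ee_rot: [[-0.201, -0.98, 0.002], [-0.98, 0.201, -0.0], [-0.0, -0.002, -1.0]]
wrist_force: [-0.3, 0.5, 0.5]
gripper_width: 0.0874
gripper_force: 0.0
```

```bash
python3 - <<'E'
from m import *
i,d=optics.snapshot("scene"); j,e=optics.snapshot("top")
cv2.imwrite("pics/a1.png",np.hstack([cv2.resize(i[60:220,220:400],None,fx=2.2,fy=2.2),cv2.resize(j[160:320,310:490],None,fx=2.2,fy=2.2)]))
E
```

```text
(no output)
```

View pics/a1.png

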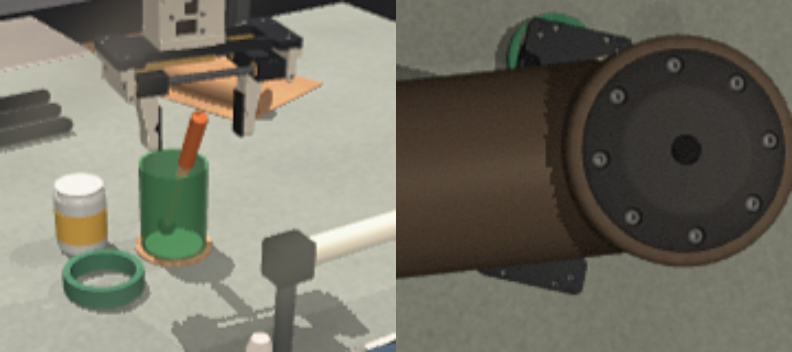

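The picture shows the handle tip at about (200,120), between the open fingers at (155,120) and (240,110). I'll close now.

Request:
arm_command([
  [40,[0,0,0],0],
  [20,[0,0,0],0],
  [10,[0,0,0],0],
  [10,[0,0,0],0],
  [10,[0,0,0],0],
  [10,[0,0,0],0],
  [10,[0,0,0],0],
], force=50)

```text
time_s: 5.7
ee_pos: [0.5703, -0.1223, 0.1665]
ee_rot: [[-0.202, -0.979, -0.0], [-0.979, 0.202, -0.0], [0.0, 0.0, -1.0]]
wrist_force: [0.6, 0.1, 0.2]
gripper_width: 0.0368
gripper_force: 0.0
```

Request:
arm_command([
  [10,[0,0,0],0],
  [10,[0,0,0],0],
  [10,[0,0,0],0],
  [10,[0,0,0],0],
  [10,[0,0,0],0],
  [10,[0,0,0],0],
])

```text
time_s: 6.3
ee_pos: [0.5703, -0.1222, 0.1666]
ee_rot: [[-0.202, -0.979, -0.0], [-0.979, 0.202, 0.0], [-0.0, 0.0, -1.0]]
wrist_force: [-0.0, 0.3, -0.3]
gripper_width: 0.0168
gripper_force: 50.0
```

Request:
arm_command([
  [10,[0,0,-0.4],0],
  [10,[0,0,-0.8],0],
  [10,[0,0,-1],0],
  [10,[0,0,-1],0],
  [10,[0,0,-1],0],
  [10,[0,0,-1],0],
  [10,[0,0,-1],0],
  [10,[0,0,-0.8],0],
  [10,[0,0,0],0],
])

```text
time_s: 7.2
ee_pos: [0.5714, -0.1228, 0.4517]
ee_rot: [[-0.202, -0.979, 0.008], [-0.979, 0.202, -0.001], [-0.001, -0.008, -1.0]]
wrist_force: [0.3, -0.1, 0.4]
gripper_width: 0.0171
gripper_force: 50.0
```

```bash
python3 - <<'E'
from m import *
np.set_printoptions(precision=4,suppress=True)
o=manip.get_obs(); print(o["ee_pos"],o["joints"],o["gripper_width"])
i,d=optics.snapshot("scene"); j,e=optics.snapshot("top")
b=np.array(o["ee_pos"])+[-.02,-.094,-.151]; print("ball exp px",proj("scene",b),proj("top",b))
np.save("s2.npy",d); np.save("t2.npy",e); cv2.imwrite("pics/s2.png",i); cv2.imwrite("pics/t2.png",j)
u,v=map(int,proj("scene",b)); 
cv2.imwrite("pics/a2.png",cv2.resize(i[max(0,v-130):v+60,max(0,u-120):u+120],None,fx=3,fy=3))
print(max(0,v-130),max(0,u-120))
E
```

```text
[ 0.5714 -0.1228  0.4517] [ 0.1238  0.1446  0.2208  0.0017 -1.6393 -0.3269] 0.017125812464323695
ball exp px [293.4588  52.7615] [445.8641 243.6381]
0 173
```

View pics/a2.png

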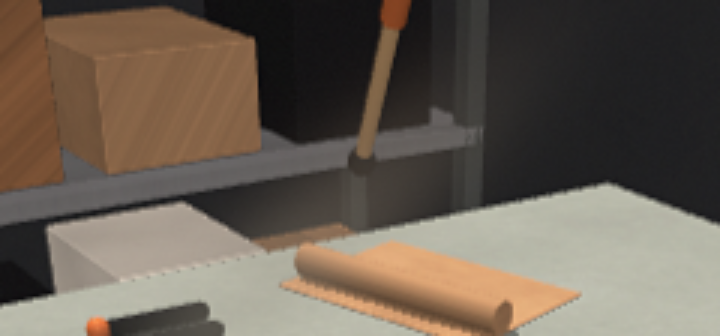

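The ball is at crop (361,160), which is scene pixel (293,53), and it matches the prediction of (293.5,52.8). So the grasp geometry is known: the ball sits at TCP + (-0.020, -0.094, -0.151).

Request:
arm_command([
  [10,[-0.3,0,0],-0.95],
  [10,[-0.6,0,0],-0.97],
  [10,[-0.9,0,0],0],
  [10,[-0.9,0,0],0],
  [10,[-0.9,0,0],0],
  [10,[-0.9,0,0],0],
  [10,[-0.9,0,0],0],
  [10,[-0.9,0,0],0],
  [10,[-0.9,0,0],0],
  [10,[-0.9,0,0],0],
])

```text
time_s: 8.3
ee_pos: [0.5894, 0.2024, 0.4448]
ee_rot: [[-0.049, -0.999, -0.002], [-0.999, 0.049, -0.001], [0.001, 0.002, -1.0]]
wrist_force: [1.5, 0.0, -0.7]
gripper_width: 0.0169
gripper_force: 50.0
```

Request:
arm_command([
  [10,[-0.9,0,0],0],
  [10,[-0.9,0,0],0],
  [10,[-0.9,0,0],0],
  [10,[-0.7,0,0],0],
  [10,[-0.4,0,0],0],
  [10,[0,0,0],0],
  [10,[0,0,0],0],
])

```text
time_s: 9.0
ee_pos: [0.5974, 0.3526, 0.4454]
ee_rot: [[-0.049, -0.999, -0.001], [-0.999, 0.049, -0.001], [0.002, 0.001, -1.0]]
wrist_force: [0.4, -0.6, -0.7]
gripper_width: 0.0169
gripper_force: 50.0
```

Request:
arm_command([
  [10,[-0.28,0.12,0],0],
  [10,[0,0,0.6],0],
  [10,[0,0,0.9],0],
  [10,[0,0,0.9],0],
  [10,[0,0,0.9],0],
  [10,[0,0,0.9],0],
  [10,[0,0,0.7],0],
  [10,[0,0,0.4],0],
  [10,[0,0,0],0],
  [10,[0,0,0],0],
])

```text
time_s: 10.0
ee_pos: [0.5936, 0.3639, 0.2356]
ee_rot: [[-0.05, -0.999, 0.001], [-0.999, 0.05, 0.0], [-0.0, -0.001, -1.0]]
wrist_force: [0.5, -0.2, 1.0]
gripper_width: 0.0168
gripper_force: 50.0
```

```bash
python3 - <<'E'
from m import *
np.set_printoptions(precision=4,suppress=True)
o=manip.get_obs(); print(o["ee_pos"],o["joints"])
i,d=optics.snapshot("scene"); j,e=optics.snapshot("top")
b=np.array(o["ee_pos"])+[-.0054,-.096,-.151]; print(b,"ball exp px",proj("scene",b),proj("top",b))
cv2.imwrite("pics/a3.png",np.hstack([cv2.resize(i[130:300,320:500],None,fx=2.2,fy=2.2),cv2.resize(j[130:300,110:290],None,fx=2.2,fy=2.2)]))
E
```

```text
[0.5936 0.3639 0.2356] [ 0.8293  0.3881  0.0766  0.0005 -1.2585 -0.8793]
[0.5882 0.2679 0.0846] ball exp px [424.4448 243.8275] [173.3604 219.6631]
```

View pics/a3.png

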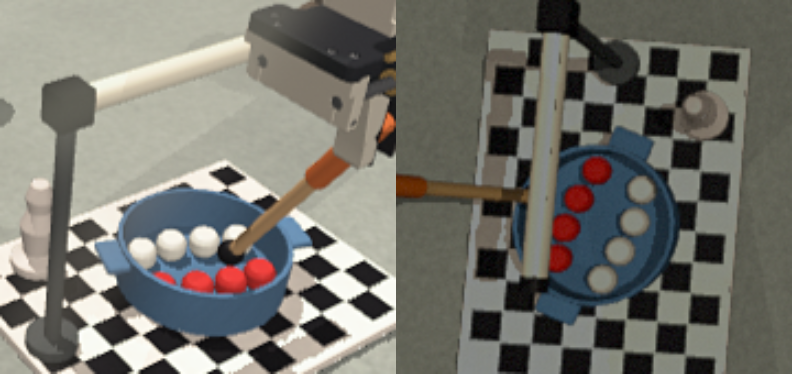

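The ball is at scene pixel (424.5,244.5), as predicted, above the gap between the reds and the wall. The handle is clear of the tube. I'll lower it, then circle.

Request:
arm_command([
  [10,[0,0,0.4],0],
  [10,[0,0,0.4],0],
  [10,[0,0,0.3],0],
  [10,[0,0,0.24],0],
  [10,[0,0,0],0],
  [10,[0,0,0],0],
])

```text
time_s: 10.7
ee_pos: [0.5932, 0.3638, 0.1813]
ee_rot: [[-0.049, -0.999, -0.0], [-0.999, 0.049, -0.001], [0.001, 0.0, -1.0]]
wrist_force: [-0.9, -0.8, 0.2]
gripper_width: 0.0168
gripper_force: 50.0
```

Request:
arm_command([
  [10,[-0.03,0.28,0],0],
  [10,[0.05,0.3,0],0],
  [10,[0.13,0.29,0],0],
  [10,[0.2,0.26,0],0],
  [10,[0.26,0.2,0],0],
  [10,[0.24,0.09,0],0],
  [10,[0.26,0.01,0],0],
  [10,[0.25,-0.07,0],0],
  [10,[0.22,-0.14,0],0],
  [10,[0.16,-0.2,0],0],
])

```text
time_s: 11.7
ee_pos: [0.549, 0.2955, 0.1805]
ee_rot: [[-0.05, -0.999, -0.002], [-0.999, 0.05, -0.0], [0.0, 0.002, -1.0]]
wrist_force: [0.2, -0.0, -0.6]
gripper_width: 0.0171
gripper_force: 50.0
```

Request:
arm_command([
  [10,[0.09,-0.24,0],0],
  [10,[0.01,-0.26,0],0],
  [10,[-0.07,-0.25,0],0],
  [10,[-0.14,-0.22,0],0],
  [10,[-0.2,-0.16,0],0],
  [10,[-0.24,-0.09,0],0],
  [10,[-0.26,-0.01,0],0],
  [10,[-0.25,0.07,0],0],
  [10,[-0.22,0.14,0],0],
  [10,[-0.16,0.2,0],0],
])

```text
time_s: 12.7
ee_pos: [0.584, 0.3536, 0.1809]
ee_rot: [[-0.049, -0.999, 0.0], [-0.999, 0.049, -0.0], [0.0, -0.0, -1.0]]
wrist_force: [1.5, -1.8, -1.1]
gripper_width: 0.0169
gripper_force: 50.0
```

Request:
arm_command([
  [10,[-0.09,0.24,0],0],
  [10,[-0.01,0.26,0],0],
  [10,[0.07,0.25,0],0],
  [10,[0.14,0.22,0],0],
  [10,[0.2,0.16,0],0],
  [10,[0.24,0.09,0],0],
  [10,[0.26,0.01,0],0],
  [10,[0.25,-0.07,0],0],
  [10,[0.22,-0.14,0],0],
  [10,[0.16,-0.2,0],0],
])

```text
time_s: 13.7
ee_pos: [0.5491, 0.2955, 0.1807]
ee_rot: [[-0.05, -0.999, -0.001], [-0.999, 0.05, -0.0], [0.0, 0.001, -1.0]]
wrist_force: [0.4, 0.6, -0.4]
gripper_width: 0.0169
gripper_force: 50.0
```

```bash
cat > b.py <<'E'
from m import *
np.set_printoptions(precision=4,suppress=True)
o=manip.get_obs(); b=np.array(o["ee_pos"])+[-.0054,-.096,-.151]; print("ball",b,"rel",b-[.565,.2205,.017],"F",o["wrist_force"])
i,d=optics.snapshot("scene"); j,e=optics.snapshot("top")
print("exp px",(proj("scene",b)-[340,180])*2.2,(proj("top",b)-[110,130])*2.2)
for n,im,dp in(("top",j,e),("scene",i,d)):
    P=cloud(n,dp); H=cv2.cvtColor(im,cv2.COLOR_BGR2HSV)
    for nm,lo,hi in(("red",(0,180,90),(4,255,255)),("white",(0,0,110),(180,70,255))):
        k=(cv2.inRange(H,lo,hi)>0)&(P[...,2]>.02)&(P[...,2]<.055)&(np.hypot(P[...,0]-.565,P[...,1]-.2205)<.069)
        nn,l,s,c=cv2.connectedComponentsWithStats(k.astype(np.uint8))
        for q in range(1,nn):
            if s[q,4]>20:
                p=P[l==q].mean(0)-[.565,.2205,0]; print(n,nm,s[q,4],p,"side(+y)",round(float(p[:2]@[.39,.92])*1000))
import sys
if len(sys.argv)>1: cv2.imwrite(f"pics/{sys.argv[1]}.png",np.hstack([cv2.resize(i[180:300,340:500],None,fx=2.2,fy=2.2),cv2.resize(j[170:290,110:270],None,fx=2.2,fy=2.2)]))
E
python3 b.py b1
```

```text
ball [0.5437 0.1995 0.0297] rel [-0.0213 -0.021   0.0127] F [ 0.4124  0.5966 -0.4448]
exp px [155.2031 129.9288] [225.1046 246.4164]
top red 112 [0.0532 0.0124 0.0386] side(+y) 32
top red 111 [-0.0545  0.0093  0.0383] side(+y) -13
top red 104 [-0.0522 -0.0219  0.0389] side(+y) -40
top white 90 [ 0.044  -0.0338  0.0388] side(+y) -14
top white 108 [ 0.0194 -0.0459  0.0388] side(+y) -35
top white 84 [-0.0092 -0.0529  0.0391] side(+y) -52
top white 89 [-0.0347 -0.0427  0.0392] side(+y) -53
scene red 219 [-0.0489  0.0052  0.0325] side(+y) -14
scene red 42 [-0.0104  0.0506  0.0367] side(+y) 42
scene white 450 [ 0.0042 -0.0419  0.0341] side(+y) -37
```

View pics/b1.png

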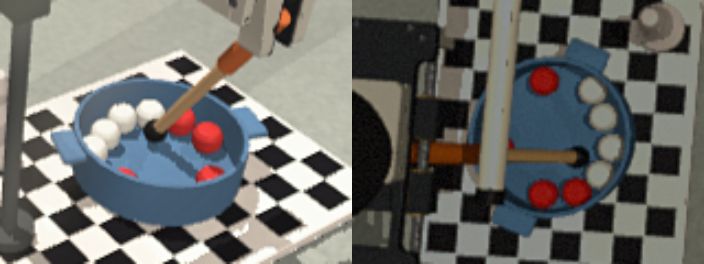

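The view shows the beads pushed out into a ring at r≈55 mm, with the ball gliding just inside them. The ball is still where predicted. I'll widen the circle slightly to r≈40 mm so it carries the beads along.

Request:
arm_command([
  [10,[0.16,-0.27,0],0],
  [10,[0.06,-0.29,0],0],
  [10,[-0.03,-0.28,0],0],
  [10,[-0.12,-0.25,0],0],
  [10,[-0.24,-0.19,0],0],
  [10,[-0.29,-0.11,0],0],
  [10,[-0.31,-0.01,0],0],
  [10,[-0.3,0.08,0],0],
  [10,[-0.27,0.17,0],0],
  [10,[-0.19,0.24,0],0],
])

```text
time_s: 14.8
ee_pos: [0.5886, 0.358, 0.1812]
ee_rot: [[-0.048, -0.999, 0.002], [-0.999, 0.048, 0.001], [-0.001, -0.002, -1.0]]
wrist_force: [0.5, 0.4, -0.7]
gripper_width: 0.0169
gripper_force: 50.0
```

```bash
python3 b.py
```

```text
ball [0.5832 0.262  0.0302] rel [0.0182 0.0415 0.0132] F [ 0.5161  0.4067 -0.6917]
exp px [175.0812 184.3854] [161.1278 204.3868]
top red 110 [0.046  0.0289 0.0385] side(+y) 45
top red 104 [-0.0517 -0.0219  0.0391] side(+y) -40
top red 111 [-0.0547  0.0092  0.0384] side(+y) -13
top white 107 [ 0.0506 -0.0213  0.0387] side(+y) 0
top white 81 [ 0.0251 -0.0478  0.0392] side(+y) -34
top white 82 [-0.0095 -0.0529  0.0391] side(+y) -52
top white 84 [-0.0348 -0.0425  0.0393] side(+y) -53
scene red 261 [-0.0484 -0.0027  0.0332] side(+y) -21
scene red 33 [-0.0101  0.0524  0.0371] side(+y) 44
scene white 491 [ 0.0032 -0.0415  0.0332] side(+y) -37
```

Request:
arm_command([
  [10,[-0.11,0.29,0],0],
  [10,[-0.01,0.31,0],0],
  [10,[0.08,0.3,0],0],
  [10,[0.17,0.29,0],0],
  [10,[0.26,0.22,0],0],
  [10,[0.31,0.13,0],0],
  [10,[0.34,0.01,0],0],
  [10,[0.33,-0.08,0],0],
  [10,[0.3,-0.16,0],0],
  [10,[0.23,-0.22,0],0],
])

```text
time_s: 15.9
ee_pos: [0.5424, 0.2833, 0.1825]
ee_rot: [[-0.05, -0.999, 0.003], [-0.999, 0.05, 0.004], [-0.005, -0.003, -1.0]]
wrist_force: [-2.3, 13.6, 15.5]
gripper_width: 0.0166
gripper_force: 50.2
```

```bash
python3 b.py
```

```text
ball [0.537  0.1873 0.0315] rel [-0.028  -0.0332  0.0145] F [-2.2705 13.5841 15.5341]
exp px [151.1076 118.8773] [237.2951 253.6132]
top red 111 [0.0457 0.0287 0.0385] side(+y) 44
top red 90 [-0.027  -0.0469  0.0387] side(+y) -54
top red 104 [-0.0476 -0.0273  0.0385] side(+y) -44
top red 114 [-0.054   0.0115  0.0382] side(+y) -10
top white 215 [ 0.0511 -0.0171  0.0383] side(+y) 4
top white 86 [ 0.0251 -0.0474  0.039 ] side(+y) -34
top white 83 [-0.0009 -0.0535  0.0389] side(+y) -50
scene red 112 [-0.023  -0.0429  0.0333] side(+y) -48
scene red 34 [-0.0453 -0.0149  0.031 ] side(+y) -31
scene red 144 [-0.049  0.017  0.033] side(+y) -3
scene white 337 [ 0.0224 -0.0411  0.0348] side(+y) -29
```

The 15 N reading means the ball is squeezing a bead against the wall. I'll ease inwards, then swing wide on the +x side to carry the two whites across the line.

Request:
arm_command([
  [10,[-0.2,-0.1,0],0],
  [10,[0.08,-0.25,0],0],
  [10,[0.05,-0.25,0],0],
  [10,[0,-0.28,0],0],
  [10,[-0.02,-0.28,0],0],
  [10,[-0.15,-0.25,0],0],
  [10,[-0.25,-0.18,0],0],
  [10,[-0.3,-0.08,0],0],
  [10,[-0.3,0.02,0],0],
  [10,[-0.3,0.1,0],0],
])

```text
time_s: 17.0
ee_pos: [0.6053, 0.3343, 0.1799]
ee_rot: [[-0.05, -0.999, -0.002], [-0.999, 0.05, -0.003], [0.003, 0.002, -1.0]]
wrist_force: [-4.5, -3.6, -0.9]
gripper_width: 0.0167
gripper_force: 50.1
```

```bash
python3 b.py b2
```

```text
ball [0.5999 0.2383 0.0289] rel [0.0349 0.0178 0.0119] F [-4.5168 -3.5671 -0.8644]
exp px [140.8366 177.4588] [186.7026 187.4525]
top red 86 [-0.0255 -0.0471  0.0391] side(+y) -53
top red 101 [-0.048  -0.0276  0.0387] side(+y) -44
top red 112 [-0.054   0.0116  0.0385] side(+y) -10
top white 108 [ 0.056  -0.0079  0.039 ] side(+y) 15
top white 102 [0.0482 0.0277 0.04  ] side(+y) 44
top white 93 [ 0.0341 -0.0413  0.039 ] side(+y) -25
top white 83 [ 0.0007 -0.0534  0.0388] side(+y) -49
scene red 113 [-0.0216 -0.043   0.0334] side(+y) -48
scene red 128 [-0.0433 -0.0228  0.033 ] side(+y) -38
scene red 123 [-0.0489  0.0187  0.0325] side(+y) -2
scene white 295 [ 0.0221 -0.0411  0.0336] side(+y) -29
```

View pics/b2.png

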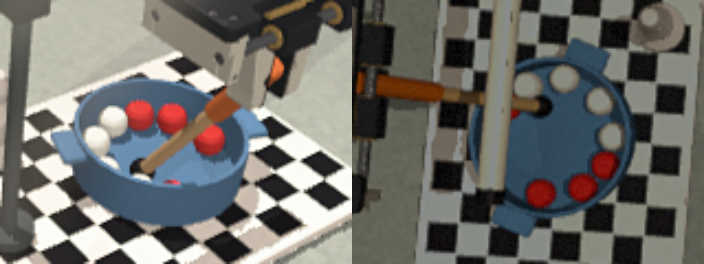

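Whites are now on both sides of the line, as are reds: one red is near (512,112) beside the tube. The ball has swept about 2.9 turns, so I'll add another full turn at about 36 mm.

Request:
arm_command([
  [10,[-0.18,0.3,0],0],
  [10,[-0.15,0.23,0],0],
  [10,[-0.07,0.27,0],0],
  [10,[0.01,0.28,0],0],
  [10,[0.1,0.26,0],0],
  [10,[0.18,0.22,0],0],
  [10,[0.23,0.15,0],0],
  [10,[0.27,0.07,0],0],
  [10,[0.28,-0.01,0],0],
  [10,[0.26,-0.1,0],0],
])

```text
time_s: 18.1
ee_pos: [0.5379, 0.3001, 0.1817]
ee_rot: [[-0.049, -0.999, 0.002], [-0.999, 0.049, 0.001], [-0.001, -0.002, -1.0]]
wrist_force: [2.1, 2.1, 0.4]
gripper_width: 0.017
gripper_force: 50.0
```

```bash
python3 b.py
```

```text
ball [0.5325 0.2041 0.0307] rel [-0.0325 -0.0164  0.0137] F [2.0607 2.0533 0.4083]
exp px [167.6438 127.3248] [219.8109 258.0286]
top red 93 [-0.0212 -0.0486  0.0391] side(+y) -53
top red 103 [-0.0433 -0.033   0.0392] side(+y) -47
top red 112 [-0.0545 -0.0073  0.0385] side(+y) -28
top white 114 [ 0.0558 -0.0075  0.0385] side(+y) 15
top white 111 [0.0458 0.0293 0.0385] side(+y) 45
top white 97 [ 0.0341 -0.0412  0.0389] side(+y) -25
top white 84 [ 0.0049 -0.0532  0.039 ] side(+y) -47
scene red 210 [-0.0282 -0.0376  0.0336] side(+y) -46
scene red 97 [-0.0498  0.0016  0.0322] side(+y) -18
scene white 288 [ 0.0235 -0.0408  0.0339] side(+y) -28
```

Request:
arm_command([
  [10,[0.22,-0.18,0],0],
  [10,[0.15,-0.23,0],0],
  [10,[0.07,-0.27,0],0],
  [10,[-0.01,-0.28,0],0],
  [10,[-0.1,-0.26,0],0],
  [10,[-0.18,-0.22,0],0],
  [10,[-0.23,-0.15,0],0],
  [10,[-0.27,-0.07,0],0],
  [10,[-0.28,0.01,0],0],
  [10,[-0.26,0.1,0],0],
])

```text
time_s: 19.2
ee_pos: [0.6005, 0.3343, 0.1804]
ee_rot: [[-0.049, -0.999, -0.001], [-0.999, 0.049, -0.001], [0.001, 0.001, -1.0]]
wrist_force: [-1.2, -1.2, -0.6]
gripper_width: 0.0172
gripper_force: 50.0
```

```bash
python3 b.py b3
```

```text
ball [0.5951 0.2383 0.0294] rel [0.0301 0.0178 0.0124] F [-1.2184 -1.1507 -0.5575]
exp px [144.8972 174.9201] [186.4677 192.3962]
top red 82 [-0.0055 -0.0541  0.039 ] side(+y) -52
top red 99 [-0.0376 -0.0397  0.039 ] side(+y) -51
top red 114 [-0.0544 -0.0071  0.0384] side(+y) -28
top white 109 [0.0534 0.0125 0.0382] side(+y) 32
top white 98 [ 0.0483 -0.0261  0.0392] side(+y) -5
top white 47 [0.0429 0.0342 0.0399] side(+y) 48
top white 78 [ 0.0242 -0.0482  0.0391] side(+y) -35
scene red 131 [-0.0334 -0.035   0.0327] side(+y) -45
scene red 36 [-0.005  -0.0457  0.0326] side(+y) -44
scene red 45 [-0.0495 -0.0089  0.0357] side(+y) -28
scene white 211 [ 0.0328 -0.0395  0.0345] side(+y) -24
```

View pics/b3.png

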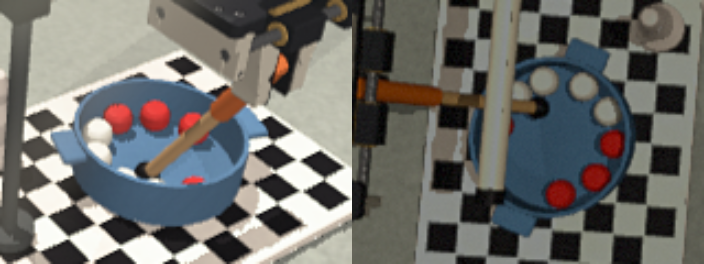

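Both sides hold both colours: three reds and two whites on −y, and two whites plus the red at (510,127) on +y. About 3.9 turns are done. I'll lift just over the rim, slide out to +y, then go up.

Request:
arm_command([
  [10,[0.1,0.15,-0.1],0],
  [10,[0,0,-0.4],0],
  [10,[0,0,-0.4],0],
  [10,[0,0,-0.4],0],
  [10,[0,0,-0.2],0],
  [10,[-0.4,0,0],0],
  [10,[-0.7,0,0],0],
  [10,[-0.6,0,0],0],
  [10,[-0.3,0,0],0],
  [10,[0,0,0],0],
])

```text
time_s: 20.3
ee_pos: [0.5982, 0.4112, 0.2397]
ee_rot: [[-0.048, -0.999, -0.001], [-0.999, 0.048, -0.001], [0.001, 0.001, -1.0]]
wrist_force: [0.1, 0.0, -2.2]
gripper_width: 0.0169
gripper_force: 50.0
```

Request:
arm_command([
  [10,[0,0,-0.5],0],
  [10,[0,0,-0.9],0],
  [10,[0,0,-0.9],0],
  [10,[0,0,-0.9],0],
  [10,[0,0,-0.9],0],
  [10,[0,0,-0.9],0],
  [10,[0,0,-0.5],0],
  [10,[0,0,0],0],
  [10,[0,0,0],0],
])

```text
time_s: 21.2
ee_pos: [0.5987, 0.4092, 0.4608]
ee_rot: [[-0.05, -0.999, -0.0], [-0.999, 0.05, 0.0], [-0.0, 0.0, -1.0]]
wrist_force: [0.0, -0.4, -2.3]
gripper_width: 0.0169
gripper_force: 50.0
```

```bash
python3 b.py b4; python3 - <<'E'
from m import *
np.set_printoptions(precision=4,suppress=True)
o=manip.get_obs(); i,_=optics.snapshot("scene"); j,_=optics.snapshot("top")
e=np.array(o["ee_pos"]); b=e+[-.0054,-.096,-.151]; print(e,proj("scene",b),proj("top",b))
c=[]
for n,im in(("scene",i),("top",j)):
    u,v=map(int,proj(n,b)); a0,b0=max(0,v-60),max(0,u-90); c.append(cv2.resize(im[a0:a0+120,b0:b0+180],(396*1,264))); print(n,"crop origin",b0,a0)
cv2.imwrite("pics/b5.png",np.vstack([np.hstack(c),cv2.imread("pics/b4.png")[:, :].copy() if 0 else np.hstack([cv2.imread("pics/b4.png"),np.zeros((264,88,3),np.uint8)])]))
E
```

```text
ball [0.5933 0.3132 0.3098] rel [0.0283 0.0927 0.2928] F [ 0.0254 -0.3577 -2.2945]
exp px [284.8939 -89.3575] [-16.3752 178.8133]
top red 81 [-0.0059 -0.0541  0.0392] side(+y) -52
top red 98 [-0.0375 -0.0391  0.0389] side(+y) -51
top red 111 [-0.0545 -0.007   0.0389] side(+y) -28
top white 104 [0.0535 0.0121 0.0386] side(+y) 32
top white 98 [ 0.0483 -0.0261  0.0387] side(+y) -5
top white 73 [0.0389 0.0342 0.0385] side(+y) 47
top white 74 [ 0.0242 -0.0482  0.0391] side(+y) -35
scene red 132 [-0.0333 -0.035   0.0329] side(+y) -45
scene red 42 [-0.0057 -0.0469  0.0329] side(+y) -45
scene red 138 [-0.0494 -0.0017  0.033 ] side(+y) -21
scene white 198 [ 0.0336 -0.038   0.0345] side(+y) -22
[0.5984 0.4092 0.4594] [469.4177 140.2265] [102.9215 211.4798]
scene crop origin 379 80
top crop origin 12 151
```

View pics/b5.png

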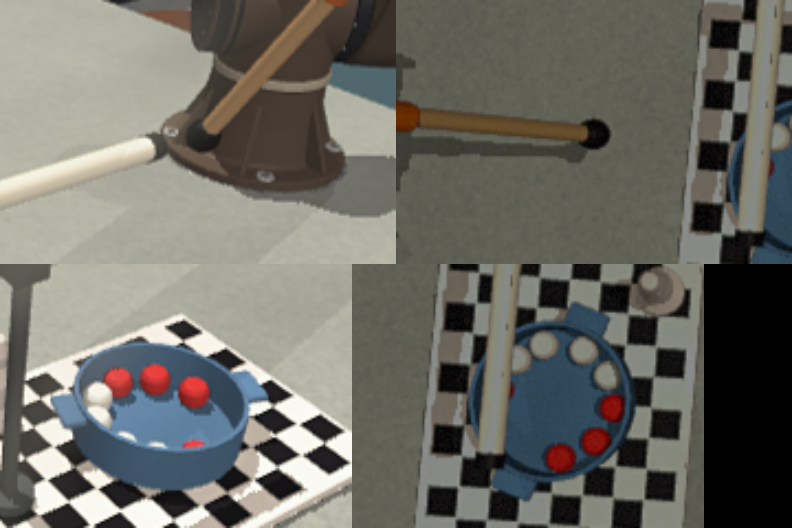

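The ball is at scene (471,142) and top (102,211.5), within about 2-3 mm of prediction, so the grip held. All the beads are in the bowl and mixed. Now back over to the jar.

Request:
arm_command([
  [10,[0.5,0,0],0],
  [10,[0.9,0,0],0],
  [10,[0.9,0,0],0],
  [10,[0.9,0,0],0],
  [10,[0.9,0,0],0],
  [10,[0.9,0,0],0],
  [10,[0.9,0,0],0],
  [10,[0.9,0,0],0],
  [10,[0.9,0,0],0],
  [10,[0.9,0,0],0],
])

```text
time_s: 22.4
ee_pos: [0.5811, 0.0645, 0.4604]
ee_rot: [[-0.049, -0.999, -0.001], [-0.999, 0.049, -0.0], [0.0, 0.001, -1.0]]
wrist_force: [0.5, -0.3, -0.4]
gripper_width: 0.0167
gripper_force: 50.0
```

Request:
arm_command([
  [10,[0.9,0,0],0],
  [10,[0.9,0,0],0],
  [10,[0.9,0,0],0],
  [10,[0.9,0,0],0],
  [10,[0.5,0,0],0],
  [10,[0.46,0.02,0],0],
  [10,[0,0,0],0.96],
  [10,[0,0,0],0.96],
  [10,[0,0,0],0],
  [10,[0,0,0],0],
])

```text
time_s: 23.4
ee_pos: [0.5718, -0.1161, 0.4605]
ee_rot: [[-0.199, -0.98, -0.001], [-0.98, 0.199, -0.0], [0.0, 0.001, -1.0]]
wrist_force: [-0.2, -0.2, -0.1]
gripper_width: 0.0169
gripper_force: 50.0
```

```bash
python3 - <<'E'
from m import *
np.set_printoptions(precision=4,suppress=True)
o=manip.get_obs(); i,_=optics.snapshot("scene"); j,_=optics.snapshot("top")
e=np.array(o["ee_pos"]); b=e+[-.02,-.094,-.151]; print(e,o["ee_rot"][:,0],proj("scene",b),proj("top",b))
px={}
for n,im in(("scene",i),("top",j)):
    u,v=map(int,proj(n,b)); a0,b0=v-25,u-25; g=cv2.cvtColor(im,cv2.COLOR_BGR2GRAY)[a0:a0+50,b0:b0+50]
    k=(g<45).astype(np.uint8); nn,l,s,c=cv2.connectedComponentsWithStats(k); print(n,[(c[q]+[b0,a0],s[q,4]) for q in range(1,nn) if s[q,4]>15])
    px[n]=cv2.resize(im[max(0,v-60):v+60,u-90:u+90],(396,264)); print(u-90,max(0,v-60))
cv2.imwrite("pics/c1.png",np.hstack([px["scene"],px["top"]]))
E
```

```text
[ 0.5718 -0.1161  0.4605] [-0.1994 -0.9799  0.0001] [294.865   49.5404] [443.224  243.4431]
scene [(array([281.6883,  34.32  ]), np.int32(600)), (array([309.1789,  31.2569]), np.int32(218))]
204 0
top []
353 183
```

View pics/c1.png

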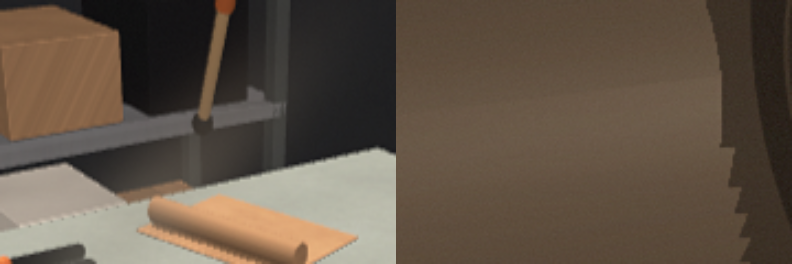

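The ball is at scene (296,51), 1-2 px from prediction, so it sits about 2-3 mm lower along the stick. I'll lower it into the jar slightly towards the centre, then ease back to the leaning pose.

Request:
arm_command([
  [10,[0,0,0.5],0],
  [10,[0,0,0.9],0],
  [10,[0,0,0.9],0],
  [10,[0,0,0.9],0],
  [10,[0,0,0.8],0],
  [10,[0,0,0.8],0],
  [10,[0,0,0.7],0],
  [10,[0,0,0.5],0],
  [10,[0,0,0.2],0],
  [10,[0,0,0],0],
])

```text
time_s: 24.5
ee_pos: [0.5715, -0.1161, 0.2121]
ee_rot: [[-0.201, -0.98, -0.002], [-0.98, 0.201, -0.0], [0.001, 0.002, -1.0]]
wrist_force: [-0.6, 1.1, -1.2]
gripper_width: 0.0169
gripper_force: 50.0
```

Request:
arm_command([
  [10,[0.03,0,0.25],0],
  [10,[0.03,0,0.25],0],
  [10,[0.03,0,0.2],0],
  [10,[0.02,0,0.15],0],
  [10,[0,0,0],0],
  [10,[0,0,0],0],
])

```text
time_s: 25.1
ee_pos: [0.5711, -0.1206, 0.179]
ee_rot: [[-0.202, -0.979, -0.0], [-0.979, 0.202, -0.0], [0.0, -0.0, -1.0]]
wrist_force: [0.1, 0.4, -1.5]
gripper_width: 0.0171
gripper_force: 50.0
```

Lower in small steps while watching the force.

Request:
arm_command([
  [10,[0.01,0,0.08],0],
  [10,[0,0,0.08],0],
  [10,[0,0,0],0],
  [10,[0,0,0],0],
])

```text
time_s: 25.5
ee_pos: [0.5709, -0.1208, 0.1725]
ee_rot: [[-0.202, -0.979, -0.0], [-0.979, 0.202, -0.0], [0.0, 0.0, -1.0]]
wrist_force: [-0.1, -0.0, -1.0]
gripper_width: 0.0171
gripper_force: 50.0
```

Request:
arm_command([
  [10,[0,0,0.05],0],
  [10,[0,0,0],0],
  [10,[0,0,0],0],
])

```text
time_s: 25.8
ee_pos: [0.5709, -0.1209, 0.1706]
ee_rot: [[-0.202, -0.979, -0.0], [-0.979, 0.202, -0.0], [0.0, 0.0, -1.0]]
wrist_force: [-0.5, -0.3, -0.4]
gripper_width: 0.0171
gripper_force: 50.0
```

Request:
arm_command([
  [22,[0,0,0],0],
  [30,[0,0,0],0],
  [40,[0,0,0],0],
  [60,[0,0,0],0],
  [80,[0,0,0],0],
  [87.6,[0,0,0],0],
  [87.6,[0,0,0],0],
  [87.6,[0,0,0],0],
  [87.6,[0,0,0],0],
  [87.6,[0,0,0],0],
])

```text
time_s: 26.8
ee_pos: [0.5709, -0.1208, 0.1705]
ee_rot: [[-0.202, -0.979, -0.0], [-0.979, 0.202, 0.0], [-0.0, 0.0, -1.0]]
wrist_force: [-0.9, -0.6, -0.2]
gripper_width: 0.0857
gripper_force: 0.0
```

Now straight up and aside towards the robot's right, so the cameras can see the jar.

Request:
arm_command([
  [87.6,[0,0,-0.5],0],
  [87.6,[0,0,-0.9],0],
  [87.6,[0,0,-0.9],0],
  [87.6,[0,0,-0.9],0],
  [87.6,[0,0,-0.9],0],
  [87.6,[0.9,0,0],0],
  [87.6,[0.9,0,0],0],
  [87.6,[0.9,0,0],0],
  [87.6,[0.9,0,0],0],
  [87.6,[0.9,0,0],0],
])

```text
time_s: 27.8
ee_pos: [0.5342, -0.2984, 0.3347]
ee_rot: [[-0.201, -0.98, 0.0], [-0.98, 0.201, -0.0], [-0.0, -0.0, -1.0]]
wrist_force: [0.6, 0.2, 0.0]
gripper_width: 0.0878
gripper_force: 0.0
```

Request:
arm_command([
  [87.6,[0.9,0,0],0],
  [87.6,[0.9,0,0],0],
  [87.6,[0.5,0,0],0],
  [87.6,[0,0,0],0],
  [87.6,[0,0,0],0],
])

```text
time_s: 28.3
ee_pos: [0.5159, -0.3875, 0.3342]
ee_rot: [[-0.203, -0.979, -0.0], [-0.979, 0.203, 0.0], [-0.0, 0.001, -1.0]]
wrist_force: [1.1, 1.0, -0.2]
gripper_width: 0.0876
gripper_force: 0.0
```

```bash
python3 b.py; python3 - <<'E'
from m import *
i,_=optics.snapshot("scene"); j,_=optics.snapshot("top")
cv2.imwrite("pics/d1.png",np.hstack([cv2.resize(i[90:300,180:500],(395,260)),cv2.resize(j[130:330,120:440],(395,260))]))
E
```

```text
ball [ 0.5105 -0.4835  0.1832] rel [-0.0545 -0.704   0.1662] F [ 1.0715  1.0004 -0.1907]
exp px [-184.6965 -242.1032] [1020.2096  301.9092]
top red 78 [-0.0064 -0.0545  0.0399] side(+y) -53
top red 78 [-0.0384 -0.0381  0.0391] side(+y) -50
top red 86 [-0.054  -0.0049  0.0395] side(+y) -26
top white 120 [0.0532 0.0124 0.0383] side(+y) 32
top white 81 [ 0.0497 -0.023   0.0395] side(+y) -2
top white 83 [0.0393 0.0342 0.0383] side(+y) 47
top white 73 [ 0.0249 -0.0475  0.0394] side(+y) -34
scene red 128 [-0.0331 -0.0347  0.0329] side(+y) -45
scene red 36 [-0.004  -0.045   0.0304] side(+y) -43
scene red 142 [-0.0496 -0.0017  0.0328] side(+y) -21
scene white 208 [ 0.0331 -0.0391  0.0344] side(+y) -23
```

View pics/d1.png

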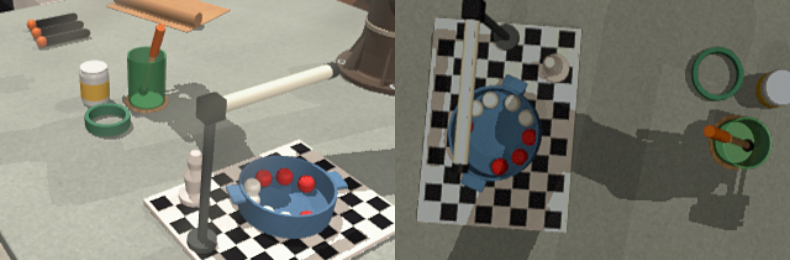

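The stick leans in its jar as before (handle at (158,42) and (722,133)). The figurine, tin and tape are where they were, and both colours lie on both sides in the bowl. Handing in.

```bash
python3 -c "
from cell import manip; print(manip.sign_off())"
```

```text
the job is handed in; nothing more can be done
None
```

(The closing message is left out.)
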